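# Find and punch-mark the balance point of a boring bar

## Robot

A 6-joint arm with a two-finger parallel gripper is mounted at the origin on a cart in front of the work surface, level with it; the furniture and walls round the work are solid. World frame = base frame: x ahead of the robot, y to its left, z up, the work surface at z = 0. Lengths are in m, angles in rad, forces in N, time in s.
With the tool pointing down it reaches from about 0.3 to 0.875 m from the base axis. Payload 6.4 kg.
Tool frame: the origin (TCP) lies on the centre line of the jaws, within the pads' length; the fingertips stand robot.tcp_to_tips ahead of it and the grasp point (between the pads) is the TCP (robot.tcp_to_tips is the distance from the TCP to the fingertips, in m); z points along the fingers, y is the line along which they close (so a half turn about z gives the same grasp; the last joint's range is limited). The gripper opens to 88 mm and grips with 3 to 60 N. Pads are 18 mm wide; open, the fingers measure 123 mm over their backs; the gripper's body (75 mm by 187 mm) begins 45 mm behind the grasp point.
Start: joints at [0.924, 0.181, 1.607, -0, 1.354, -0.206], TCP at [0.245, 0.52, 0.258] pointing down, gripper open.
Joint ranges: [-2.99, 2.99], [-0.89, 2.07], [0.3, 2.58], [-1.14, 4.28], [0, 2.63], [-3.12, 3.12]. Speed limits (rad/s): [2.57, 2.57, 3.01, 3.14, 3.14, 3.14].

## Interface

Orientations are given as a rotation vector (axis times angle).
In Python, from plant import robot gives the robot as it stands.
- The arm moves only by the tool arm_command, never from a script. Its argument "commands" is a list that holds one entry, the list of rows, each a list of 7 numbers: the shift along the world's x, y, z in m, then the turn, a rotation vector about the world's x, y, z in degrees, then the opening, from 0 (shut) to 1 (fully open). A call has 1 to 10 rows; each row shifts and turns the commanded pose from where the row before left it; what a row does not reach is not made up. A row lasts 1/10 s, in which the tool goes at most 50 mm and 8.59 degrees, less where a joint would pass 70% of its speed; a pose out of reach is approached as far as the arm can. A call with a gripper value outside its range is refused whole. The fingers move at their own pace and stop on an object; "squeeze" is the grip in N (left out, the last holds). Time passes only in rows, so rows that do not move let the fingers close. It gives the time, the measured TCP pose, the force, the opening and the grip force at its end, in the units of the state.
- robot.state(): the state, without advancing time (a new reading comes with each control period).
- robot.camera(name): name is "scene" or "top" or "wrist"; returns (picture, depth): 400x640x3 uint8, blue, green, red; 400x640 float32, m along the optical axis (not along the pixel's ray), 0 where there is no reading.
- robot.camera_info(name): a dict with "fx", "fy", "cx", "cy" (pixels), "distortion" ([k1, k2, p1, p2, k3] as OpenCV has them; the pictures are not rectified), "position" and "rotation" of the camera in the world; the wrist camera has in their place "T_tool_cam" (4x4, takes a point from camera to tool coordinates, whose origin is the TCP and whose axes are the flange's). Camera axes: x right, y up, looking along -z (the intrinsics and any distortion apply to the point x, -y, -z); pixel columns grow to the right and rows downward; lengths in m; the calibration is good to about 2 mm. A picture is of the moment at which its call begins: read the wrist's pose just before it. camera_info takes no time and is no camera call.
- robot.close_job(): hands the job in; it is judged then, once.
The state is a dict: "time": time; "joints": joint angles; "qvel": joint speeds; "effort": joint torques, N m; "eef_pos": TCP position; "tcp_rot": TCP orientation; "force": force on the tool from outside, world axes, zero at the start; "moment": the same for the moment, N m; "gripper_width": finger opening in m; "grasp_force": force on a finger pad.
Only numpy, scipy, OpenCV 4.12 (cv2) and the standard library are available. Lean on these libraries where they do the work, as an engineer would, in place of code of your own. Each camera call takes 0.05 s, during which the arm holds its last target. There are 200 camera calls.

## Task

The boring bar lies tail-down on the balance stand. Gently push it endwise by its tail end, without gripping or lifting it, across the fulcrum until it tips up and stays balanced level on the fulcrum alone. Then mark its balance point by gently pressing down the spring punch above the fulcrum until its tip bears firmly on the bar and letting it spring back, and leave the bar balanced level there, with the other things on the table undisturbed.

Things in the scene. Friction and masses are not known exactly. Their poses are not given: they have to be found in the camera images.
- stand: Fixed balance stand, dark base plate 80x270x8 mm, its y axis along the length. Origin: centre of its underside, on the table. Fulcrum at its middle, under a grey arch (110 mm high, 50 mm wide, 22 mm long in y) that holds the punch. At y = -110 and +110 mm are roller rests, tops 52 mm up, with side cheeks (27 mm apart, 66 mm high, 22 mm long in y) that steer the bar.
- land (a point): Centre of the flat top of the fulcrum, 16 mm long in the stand's y, 60 mm above the table, 8 mm higher than the rests. A bar whose balance point is over it lies level on it alone once let go (near its edges it first rocks slowly for a second); otherwise the bar leans 0.06 to 0.08 rad down onto one rest.
- bar: Loose boring bar, square steel shank 22x22 mm, 320 mm long, 0.65 to 0.77 kg; dark head with brass insert at +y. Origin: centre of its underside; y runs tail to head, along the stand's y; z up. Hidden ballast: its balance point lies up to 36 mm either side of its middle, unknown. Starts with its middle 50 to 68 mm to the stand's -y of the fulcrum, tail low. Slides against 2 to 8 N.
- bar_tail (a point): Centre of the bar's flat tail end face (22x22 mm, -y end), to push toward the stand's +y; 5 to 110 mm will be needed. While a finger presses on the end, its friction may keep the bar from tipping: back off to see the balance. Pushed too far, the bar leans head down on the +y rest and can be pushed back from the head. Over 20 N, gripping or lifting is forbidden.
- bar_head (a point): Centre of the bar's head end face (18x18 mm), at its +y end.
- punch_top (a point): Centre of the top of the punch's dark round cap (26 mm across, 15 mm tall), on the upright axis through the middle of the fulcrum, 146 mm above the table when up. Pressed straight down.
- punch (a joint): Travel of the punch cap in m: 0 up, at most 0.014 pressed; a spring returns it (2 N at 0, 0.25 N more per mm).
- punch_tip: Slim steel tip of the punch, 6 mm across (this origin lies on its axis at table height, not at the tip). It meets the top of a level bar after 8 mm of cap travel, then yields upward on its own spring (2 N at once, 3.5 N more per mm) for 5 mm, then is solid. A proper mark needs 5 N or more on the bar for a moment (9 N or more on the cap); over 20 N on the bar spoils it.
- cup_28: loose plain steel cup, 64 mm across, 47 mm tall, behind the stand; a bystander, to be left where it is
- cup_29: another such steel cup, behind the stand; a bystander, to be left where it is
- cup_31: another such steel cup, left of the stand at the front; a bystander, to be left where it is
- tape_roll: roll of masking tape lying flat, 67 mm across, 24 mm high, in front of the stand; a bystander, to be left where it is
- v_block: ground steel V block, 62x57x35 mm, behind the stand; a bystander, to be left where it is
- caliper: steel caliper lying flat at the left, 84x212x13 mm; a bystander, to be left where it is
- chuck_key: T-shaped chuck key lying at the back left, 110x117x18 mm; a bystander, to be left where it is

How it is judged:
By the outcome, as a careful person would: the job done as asked, in the order asked, and still so for the second after the job is handed in, with the robot touching nothing.
It also fails if it takes over 72 s, if anything falls off the work surface, if the arm or the gripper's body presses on something with over 40 N, if the wrist force passes 120 N, or if a joint passes its speed limit or range.

## Working session

There is one attempt and no reset: what is moved stays moved. The work goes in short steps, Python scripts to look and compute and a tool call to move; the robot and the scene stay as the last step left them, time stands still between calls to the robot, and variables do not carry over. Pictures are saved under pics/ and viewed, at most 10 in all, crops included, and the job is handed in when it is done.

Besides the shell and the picture viewer there is one more tool, called after "Emit:" as name(argument=value, ...), one argument or row to a line, values as JSON. arm_command: Moves the arm, as the interface text tells. Its arguments: {"type":"object","properties":{"commands":{"type":"array"},"squeeze":{"type":"number"}},"required":["commands"]}

```bash
mkdir -p pics; cat > h.py <<'E'
import numpy as np,cv2
from plant import robot
def pt(info,d,u,v):
    K=np.array([[info['fx'],0,info['cx']],[0,info['fy'],info['cy']],[0,0,1]])
    n=cv2.undistortPoints(np.array([[[u,v]]],float),K,np.array(info['distortion'],float))[0,0]
    return np.array([n[0],-n[1],-1.])
def ray(info,u,v):
    R=np.array(info['rotation']); 
    return np.array(info['position']),R@pt(info,0,u,v)
def plane(info,u,v,z):
    o,r=ray(info,u,v); return o+r*(z-o[2])/r[2]
def dep(info,D,u,v):
    o,r=ray(info,u,v); return o+r*D[int(v),int(u)]
E
python3 - <<'E'
from h import *
for n in ["scene","top"]:
    p,d=robot.camera(n); cv2.imwrite(f"pics/{n}0.png",p); np.save(f"{n}0.npy",d)
    print(robot.camera_info(n))
print(robot.state(),robot.tcp_to_tips)
E
```

```text
{'fx': 392.60975961060404, 'fy': 392.60975961060404, 'cx': 321.22263992869046, 'cy': 201.28819971706957, 'distortion': array([-0.03327234,  0.        ,  0.        ,  0.        ,  0.        ]), 'position': array([ 0.14992367, -0.45137194,  0.57025545]), 'rotation': array([ 1.0491217 , -0.23427265, -0.43622721])}
{'fx': 424.15434405490345, 'fy': 424.15434405490345, 'cx': 320.0165809180504, 'cy': 209.4980643836076, 'distortion': array([-0.04546931,  0.        ,  0.        ,  0.        ,  0.        ]), 'position': array([0.30071556, 0.28166953, 1.16925376]), 'rotation': array([ 0.15349223, -0.16632982, -1.61483614])}
{'time': 0.1, 'joints': array([ 9.23690769e-01,  1.81469607e-01,  1.60790205e+00,  1.37807528e-05,
        1.35380901e+00, -2.06292111e-01]), 'qvel': array([ 0.00041908, -0.00073304, -0.00298436, -0.0002589 ,  0.00051167,
        0.00081832]), 'effort': array([ 1.23216552e-03, -4.34822130e+01, -3.42692900e+01,  7.05534476e-02,
        3.41072073e-02, -5.43259671e-05]), 'eef_pos': array([0.24503482, 0.51967352, 0.25690148]), 'tcp_rot': array([-6.86693504e-01, -3.06493806e+00,  2.26155968e-03]), 'force': array([ 0.26638783, -0.10916836, -0.43683895]), 'moment': array([-0.0230199 ,  0.00733827, -0.01763178]), 'grasp_force': 0.0, 'gripper_width': 0.08819731274235805} 0.019
```

View pics/top0.png

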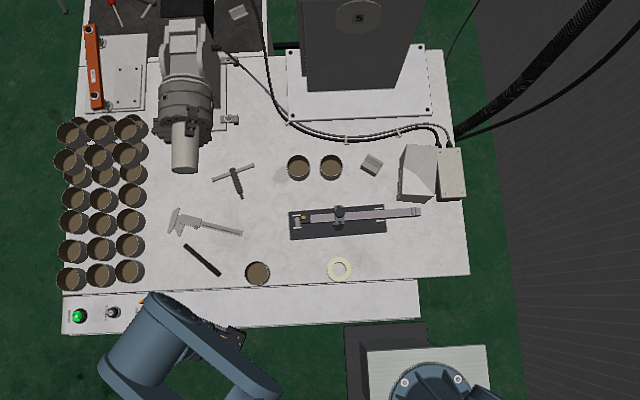

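View pics/scene0.png

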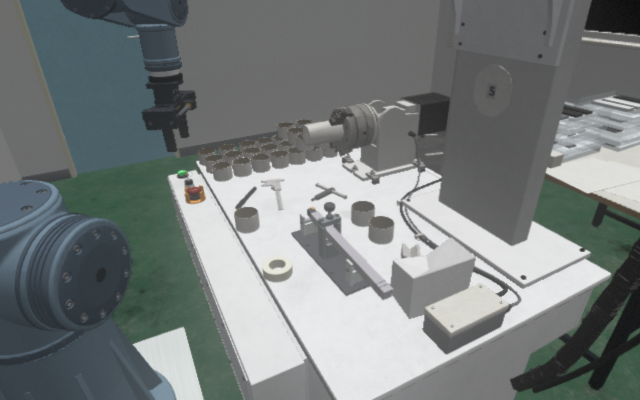

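The top view shows the stand at about (289–386, 205–240), the punch cap at (339,211), the bar's tail at (420,211) and its head at the left near (304,217). The scene view shows the same layout, with the tail toward the grey box at (440,270). I'll enlarge both and read off corners.

```bash
sed -i "s/R=np.array(info\['rotation'\])/R=cv2.Rodrigues(np.array(info['rotation'],float))[0]/" h.py
python3 - <<'E'
from h import *
a=cv2.imread('pics/top0.png')[190:250,275:435]; b=cv2.imread('pics/scene0.png')[190:310,280:440]
a=cv2.resize(a,None,fx=5,fy=5,interpolation=cv2.INTER_CUBIC);cv2.imwrite('pics/c.png',a)
b=cv2.resize(b,None,fx=5,fy=5,interpolation=cv2.INTER_CUBIC)[:,:800];cv2.imwrite('pics/d.png',b)
i=robot.camera_info('top');D=np.load('top0.npy')
for u,v,z in [(289,212,0),(292,240,0),(386,235,0),(420,211,.06),(339,211,.146),(370,163,.035),(339,268,.024),(418,170,.1),(453,173,.1)]: print(u,v,plane(i,u,v,z).round(3),dep(i,D,u,v).round(3))
E
```

```text
289 212 [0.537 0.353 0.   ] [0.536 0.353 0.008]
292 240 [0.458 0.348 0.   ] [0.458 0.348 0.   ]
386 235 [0.459 0.086 0.   ] [ 0.459  0.086 -0.002]
420 211 [ 0.51 -0.    0.06] [0.509 0.001 0.066]
339 211 [0.504 0.222 0.146] [0.505 0.221 0.143]
370 163 [0.659 0.12  0.035] [0.663 0.118 0.022]
339 268 [0.373 0.224 0.024] [0.374 0.222 0.   ]
418 170 [0.613 0.004 0.1  ] [ 0.62  -0.002  0.076]
453 173 [ 0.6   -0.088  0.1  ] [ 0.612 -0.102  0.059]
```

View pics/c.png

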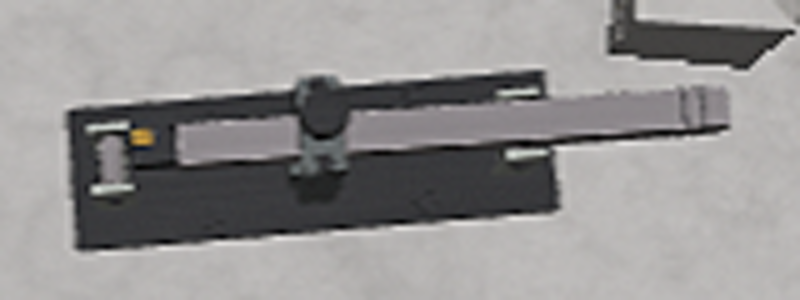

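View pics/d.png

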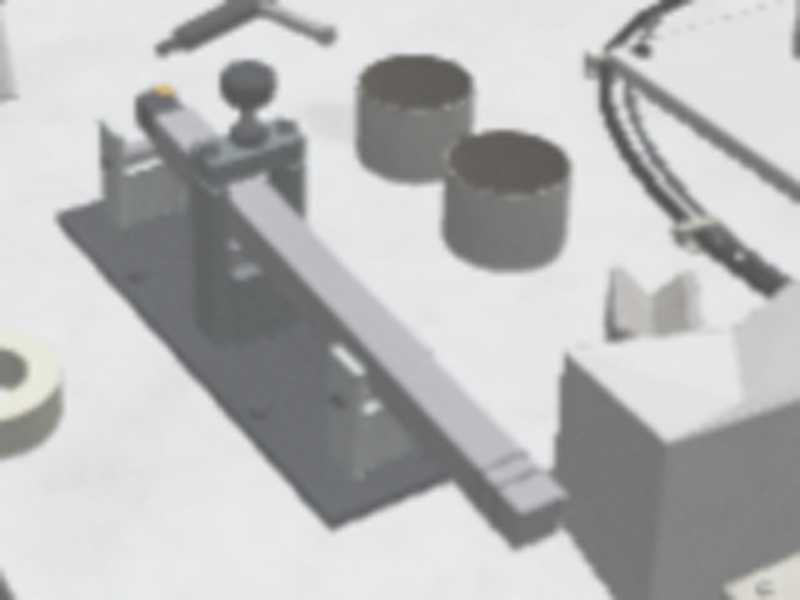

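The crops show the bar's tail end at about (421,211) in the top view and the base plate corners clearly. The box lies at larger x than the tail. Next I compute the axis, the tail point and the turn needed.

```bash
python3 - <<'E'
from h import *
i=robot.camera_info('top');D=np.load('top0.npy')
f=lambda u,v,z:plane(i,275+u/5-.4,190+v/5-.4,z)
c=[f(*p,.008) for p in [(68,106),(545,70),(558,208),(77,248)]]
print('corners',np.round(c,4),'ctr',np.mean(c,0).round(4))
e=(c[0]+c[3]-c[1]-c[2]);e/=np.linalg.norm(e);print('axis',e.round(4),'yaw deg of y',np.degrees(np.arctan2(-e[0],e[1])))
print('tail top',f(730,87,.066).round(4),f(730,121,.066).round(4))
print('head shank', f(178,126,.09).round(4),f(180,164,.09).round(4))
print('cap',f(324,106,.146).round(4))
s=robot.state();R=cv2.Rodrigues(s['tcp_rot'])[0];print(R.round(3))
for u in range(400,470,8): print([ (lambda q:(q[0].round(2),q[1].round(2),q[2].round(3)))(dep(i,D,u,v)) for v in (150,165,180,192,198)])
E
```

```text
corners [[0.5393 0.3551 0.008 ]
 [0.5465 0.087  0.008 ]
 [0.4681 0.0861 0.008 ]
 [0.4592 0.353  0.008 ]] ctr [0.5033 0.2203 0.008 ]
axis [-0.0302  0.9995  0.    ] yaw deg of y 1.733441124411488
tail top [ 0.5201 -0.0014  0.066 ] [5.017e-01 4.000e-04 6.600e-02]
head shank [0.509  0.2934 0.09  ] [0.489  0.2932 0.09  ]
cap [0.5046 0.2205 0.146 ]
[[-0.904  0.427 -0.001]
 [ 0.427  0.904 -0.001]
 [ 0.    -0.002 -1.   ]]
[(np.float64(0.7), np.float64(0.03), np.float64(0.002)), (np.float64(0.65), np.float64(0.04), np.float64(0.042)), (np.float64(0.6), np.float64(0.04), np.float64(0.053)), (np.float64(0.56), np.float64(0.05), np.float64(0.07)), (np.float64(0.55), np.float64(0.05), np.float64(0.036))]
[(np.float64(0.67), np.float64(0.03), np.float64(0.105)), (np.float64(0.63), np.float64(0.03), np.float64(0.083)), (np.float64(0.59), np.float64(0.03), np.float64(0.078)), (np.float64(0.56), np.float64(0.03), np.float64(0.089)), (np.float64(0.55), np.float64(0.03), np.float64(0.047))]
[(np.float64(0.67), np.float64(0.01), np.float64(0.105)), (np.float64(0.63), np.float64(0.01), np.float64(0.089))
[... 1218 characters left out ...]
, (np.float64(0.56), np.float64(-0.08), np.float64(0.061)), (np.float64(0.54), np.float64(-0.08), np.float64(0.051))]
[(np.float64(0.68), np.float64(-0.12), np.float64(0.064)), (np.float64(0.63), np.float64(-0.11), np.float64(0.06)), (np.float64(0.59), np.float64(-0.11), np.float64(0.057)), (np.float64(0.56), np.float64(-0.1), np.float64(0.059)), (np.float64(0.55), np.float64(-0.11), np.float64(0.036))]
[(np.float64(0.97), np.float64(-0.47), np.float64(-0.797)), (np.float64(0.89), np.float64(-0.46), np.float64(-0.803)), (np.float64(0.59), np.float64(-0.13), np.float64(0.057)), (np.float64(0.56), np.float64(-0.13), np.float64(0.059)), (np.float64(0.73), np.float64(-0.44), np.float64(-0.798))]
```

Emit:
arm_command(
  commands=[
    [[0.017,-0.036,0,0,0,2.7,0],[0.017,-0.036,0,0,0,2.7,0],[0.017,-0.036,0,0,0,2.7,0],[0.017,-0.036,0,0,0,2.7,0],[0.017,-0.036,0,0,0,2.7,0],[0.017,-0.036,0,0,0,2.7,0],[0.017,-0.036,0,0,0,2.7,0],[0.017,-0.036,0,0,0,2.7,0],[0.017,-0.036,0,0,0,2.7,0],[0.017,-0.036,0,0,0,2.7,0]],
  ],
)

```text
time: 1.1
eef_pos: [0.4155, 0.1585, 0.2575]
tcp_rot: [0.051, -3.141, -0.0]
force: [0.7, 0.2, -0.3]
gripper_width: 0.0105
grasp_force: 0.0
```

Emit:
arm_command(
  commands=[
    [[0.017,-0.035,0,0,0,0,0],[0.017,-0.035,0,0,0,0,0],[0.017,-0.035,0,0,0,0,0],[0.017,-0.035,0,0,0,0,0],[0.015,-0.035,0,0,0,0,0],[0.015,-0.035,0,0,0,0,0],[0,0,0,0,0,0,0],[0,0,0,0,0,0,0]],
  ],
)

```text
time: 1.9
eef_pos: [0.513, -0.0504, 0.2571]
tcp_rot: [0.045, -3.14, -0.001]
force: [-0.5, 0.5, 0.3]
gripper_width: 0.0
grasp_force: 0.0
```

Emit:
arm_command(
  commands=[
    [[0,0,-0.04,0,0,0,0],[0,0,-0.04,0,0,0,0],[0,0,-0.04,0,0,0,0],[0,0,-0.03,0,0,0,0],[0,0,-0.02,0,0,0,0],[0,0,-0.011,0,0,0,0],[0,0.005,0,0,0,0,0],[0,0.005,0,0,0,0,0]],
  ],
)

```text
time: 2.7
eef_pos: [0.5138, -0.0392, 0.0776]
tcp_rot: [-0.048, 3.14, -0.0]
force: [-0.4, 0.3, -0.4]
gripper_width: -0.0
grasp_force: 0.0
```

```bash
cat > look.py <<'E'
from h import *
import sys
p,d=robot.camera('scene');cv2.imwrite(f'pics/{sys.argv[1]}.png',cv2.resize(p[180:310,270:450],None,fx=4.4,fy=4.4,interpolation=cv2.INTER_CUBIC));np.save('s.npy',d);cv2.imwrite('pics/s.png',p)
E
python3 look.py e
```

```text
(no output)
```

View pics/e.png

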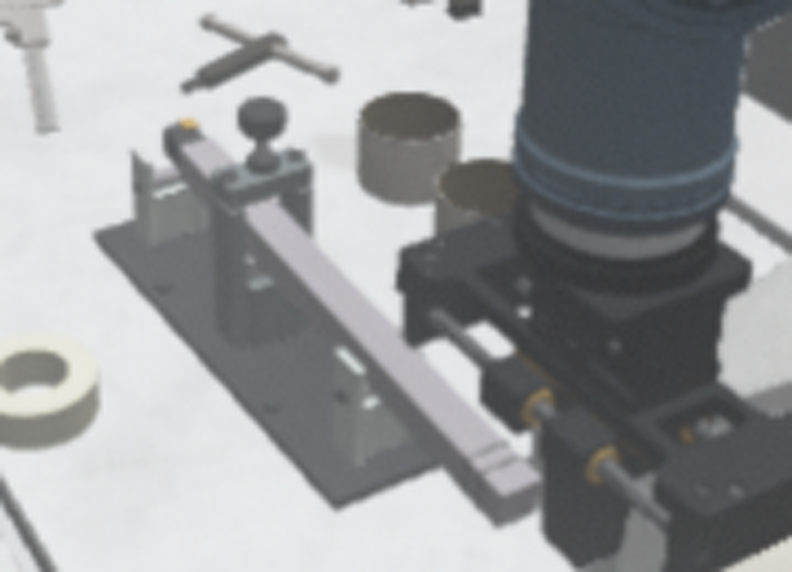

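The finger is lined up just behind the tail, clear of the box. Now I start a slow push and set up a tilt measurement.

Emit:
arm_command(
  commands=[
    [[0,0.005,0,0,0,0,0],[0,0.005,0,0,0,0,0],[0,0.003,0,0,0,0,0],[0,0.002,0,0,0,0,0],[0,0.002,0,0,0,0,0],[0,0.002,0,0,0,0,0],[0,0.002,0,0,0,0,0],[0,0.002,0,0,0,0,0]],
  ],
)

```text
time: 3.55
eef_pos: [0.5133, -0.0169, 0.0767]
tcp_rot: [0.048, -3.141, 0.0]
force: [0.7, -1.8, -0.4]
gripper_width: 0.0006
grasp_force: 1.0
```

```bash
cat > tilt.py <<'E'
from h import *
i=robot.camera_info('scene');s=robot.state()
p,d=robot.camera('scene');hsv=cv2.cvtColor(p,cv2.COLOR_BGR2HSV)
m=cv2.inRange(hsv,(8,110,90),(30,255,255));m[:200]=0;m[235:]=0;m[:,:290]=0;m[:,350:]=0
n=m.sum()//255
n_=np.array([0.9995,0.0302,0]);c=np.array([.504,.2205,0])
def onbar(u,v,off=0):
    o,r=ray(i,u,v);q=o+r*(n_@(c-o)/(n_@r));return (q-c)@np.array([-.0302,.9995,0]),q[2]
if n:
    v,u=np.nonzero(m);print('brass n',n,'px',u.mean().round(2),v.mean().round(2),'s,z',np.round(onbar(u.mean(),v.mean()),4))
# bar top by depth, scene
o=np.array(i['position']);vv,uu=np.mgrid[200:310,290:430]
P=[]
for u,v in zip(uu.ravel(),vv.ravel()):
    if d[v,u]>0: P.append(dep(i,d,u,v))
P=np.array(P)-c;sx=P@n_;sy=P@np.array([-.0302,.9995,0])
k=(abs(sx)<.008)&(abs(P[:,2]-.081)<.025)&(sy<-.02)&(sy>-.15)
if k.sum()>20:
    f=np.polyfit(sy[k],P[k,2],1);r=P[k,2]-np.polyval(f,sy[k]);g=abs(r)<.004
    f=np.polyfit(sy[k][g],P[k,2][g],1);print('tilt',f[0].round(4),'z0',f[1].round(4),g.sum())
print('tcp',s['eef_pos'].round(4),'F',s['force'].round(1),'t',s['time'])
E
python3 tilt.py
```

```text
tilt 0.0781 z0 0.0822 291
tcp [ 0.5133 -0.0169  0.0767] F [ 0.7 -1.8 -0.4] t 3.55
```

Emit:
arm_command(
  commands=[
    [[0,0.002,0,0,0,0,0],[0,0.002,0,0,0,0,0],[0,0.002,0,0,0,0,0],[0,0.002,0,0,0,0,0],[0,0.002,0,0,0,0,0],[0,0.002,0,0,0,0,0],[0,0.002,0,0,0,0,0]],
  ],
)

```text
time: 4.3
eef_pos: [0.5143, -0.0042, 0.0774]
tcp_rot: [-0.048, 3.139, -0.004]
force: [0.6, -6.8, 2.9]
gripper_width: 0.0002
grasp_force: 3.8
```

```bash
python3 tilt.py
```

```text
tilt 0.0777 z0 0.0821 290
tcp [ 0.5143 -0.0042  0.0774] F [ 0.6 -6.8  2.9] t 4.3
```

Emit:
arm_command(
  commands=[
    [[0,0.002,0,0,0,0,0],[0,0.002,0,0,0,0,0],[0,0.002,0,0,0,0,0],[0,0,0,0,0,0,0],[0,-0.004,0,0,0,0,0],[0,0,0,0,0,0,0],[0,0,0,0,0,0,0],[0,0,0,0,0,0,0]],
  ],
)

```text
time: 5.15
eef_pos: [0.513, -0.0006, 0.0764]
tcp_rot: [0.048, -3.141, -0.001]
force: [-0.0, -0.3, -0.2]
gripper_width: 0.0002
grasp_force: 0.0
```

```bash
python3 tilt.py
```

```text
tilt 0.0788 z0 0.0822 289
tcp [ 0.513  -0.0006  0.0764] F [-0.  -0.3 -0.2] t 5.15
```

Emit:
arm_command(
  commands=[
    [[0,0.0035,0,0,0,0,0],[0,0.0025,0,0,0,0,0],[0,0.0025,0,0,0,0,0],[0,0.0025,0,0,0,0,0],[0,0,0,0,0,0,0],[0,-0.004,0,0,0,0,0],[0,0,0,0,0,0,0],[0,0,0,0,0,0,0],[0,0,0,0,0,0,0]],
  ],
)

```text
time: 6.1
eef_pos: [0.5131, 0.0063, 0.0765]
tcp_rot: [0.048, -3.141, -0.001]
force: [0.5, 0.3, 0.6]
gripper_width: 0.0005
grasp_force: 0.0
```

```bash
python3 tilt.py
```

```text
tilt 0.0783 z0 0.0823 286
tcp [0.5131 0.0063 0.0765] F [0.5 0.3 0.6] t 6.1
```

Emit:
arm_command(
  commands=[
    [[0,0.0035,0,0,0,0,0],[0,0.0025,0,0,0,0,0],[0,0.0025,0,0,0,0,0],[0,0.0025,0,0,0,0,0],[0,0,0,0,0,0,0],[0,-0.004,0,0,0,0,0],[0,0,0,0,0,0,0],[0,0,0,0,0,0,0],[0,0,0,0,0,0,0]],
  ],
)

```text
time: 7.05
eef_pos: [0.5131, 0.0133, 0.0766]
tcp_rot: [0.048, -3.141, -0.001]
force: [-0.3, -0.2, -0.6]
gripper_width: 0.0006
grasp_force: 0.0
```

```bash
python3 tilt.py
```

```text
tilt 0.0609 z0 0.0817 279
tcp [0.5131 0.0133 0.0766] F [-0.3 -0.2 -0.6] t 7.05
```

The tilt is changing, so I wait and look again.

Emit:
arm_command(
  commands=[
    [[0,0,0,0,0,0,0],[0,0,0,0,0,0,0],[0,0,0,0,0,0,0],[0,0,0,0,0,0,0],[0,0,0,0,0,0,0],[0,0,0,0,0,0,0],[0,0,0,0,0,0,0],[0,0,0,0,0,0,0],[0,0,0,0,0,0,0],[0,0,0,0,0,0,0]],
  ],
)

```text
time: 8.1
eef_pos: [0.5133, 0.013, 0.0767]
tcp_rot: [0.048, -3.141, 0.0]
force: [0.1, -0.3, 0.2]
gripper_width: 0.0005
grasp_force: 0.0
```

```bash
python3 tilt.py
```

```text
tilt -0.0118 z0 0.0815 226
tcp [0.5133 0.013  0.0767] F [ 0.1 -0.3  0.2] t 8.1
```

Emit:
arm_command(
  commands=[
    [[0,0,0,0,0,0,0],[0,0,0,0,0,0,0],[0,0,0,0,0,0,0],[0,0,0,0,0,0,0],[0,0,0,0,0,0,0],[0,0,0,0,0,0,0],[0,0,0,0,0,0,0],[0,0,0,0,0,0,0],[0,0,0,0,0,0,0],[0,0,0,0,0,0,0]],
  ],
)

```text
time: 9.15
eef_pos: [0.5133, 0.013, 0.0767]
tcp_rot: [-0.048, 3.141, -0.0]
force: [-0.6, 0.6, 0.2]
gripper_width: 0.0006
grasp_force: 0.0
```

```bash
python3 tilt.py; python3 look.py f
```

```text
tilt -0.003 z0 0.0815 235
tcp [0.5133 0.013  0.0767] F [-0.6  0.6  0.2] t 9.15
```

View pics/f.png

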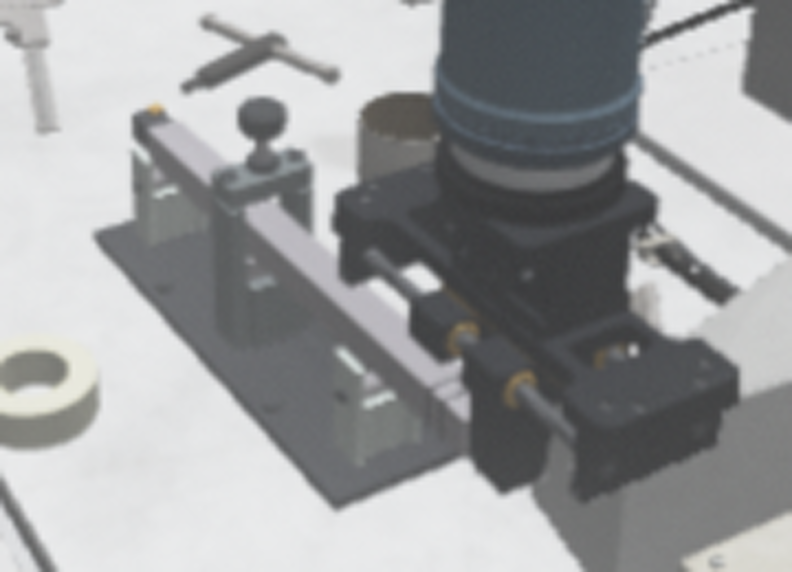

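The bar is level and clear of both rests (tail at about (465,425) in the crop). It just passed the land's edge, so I'll push 4 mm more to centre it.

Emit:
arm_command(
  commands=[
    [[0,0.002,0,0,0,0,0],[0,0.002,0,0,0,0,0],[0,0.002,0,0,0,0,0],[0,0.0015,0,0,0,0,0],[0,0,0,0,0,0,0],[0,-0.004,0,0,0,0,0],[0,-0.01,0,0,0,0,0],[0,-0.01,0,0,0,0,0],[0,0,0,0,0,0,0],[0,0,0,0,0,0,0]],
  ],
)

```text
time: 10.25
eef_pos: [0.5132, -0.0039, 0.0766]
tcp_rot: [0.046, -3.141, -0.001]
force: [-0.2, 0.4, -0.2]
gripper_width: 0.0001
grasp_force: 0.0
```

```bash
python3 tilt.py
```

```text
tilt -0.0014 z0 0.0813 253
tcp [ 0.5132 -0.0039  0.0766] F [-0.2  0.4 -0.2] t 10.25
```

Emit:
arm_command(
  commands=[
    [[0,0,0.03,0,0,0,0],[0,0,0.04,0,0,0,0],[0,0,0.04,0,0,0,0],[-0.001,0.02,0.015,0,0,0,0],[-0.002,0.04,0,0,0,0,0],[-0.002,0.04,0,0,0,0,0],[-0.002,0.04,0,0,0,0,0],[-0.001,0.04,0,0,0,0,0],[-0.001,0.03,0,0,0,0,0],[0,0.014,0,0,0,0,0]],
  ],
)

```text
time: 11.3
eef_pos: [0.5036, 0.2231, 0.2017]
tcp_rot: [0.052, -3.141, -0.001]
force: [-0.3, 0.2, 0.1]
gripper_width: 0.0006
grasp_force: 0.0
```

Emit:
arm_command(
  commands=[
    [[0,0,-0.01,0,0,0,0],[0,0,-0.01,0,0,0,0],[0,0,-0.005,0,0,0,0],[0,0,0,0,0,0,0],[0,0,0,0,0,0,0]],
  ],
)

```text
time: 11.8
eef_pos: [0.5045, 0.2196, 0.1765]
tcp_rot: [0.045, -3.141, 0.0]
force: [0.0, 0.5, 0.9]
gripper_width: 0.0003
grasp_force: 0.0
```

```bash
python3 tilt.py; python3 look.py g
```

```text
tilt -0.0003 z0 0.0814 271
tcp [0.5045 0.2196 0.1765] F [0.  0.5 0.9] t 11.8
```

View pics/g.png

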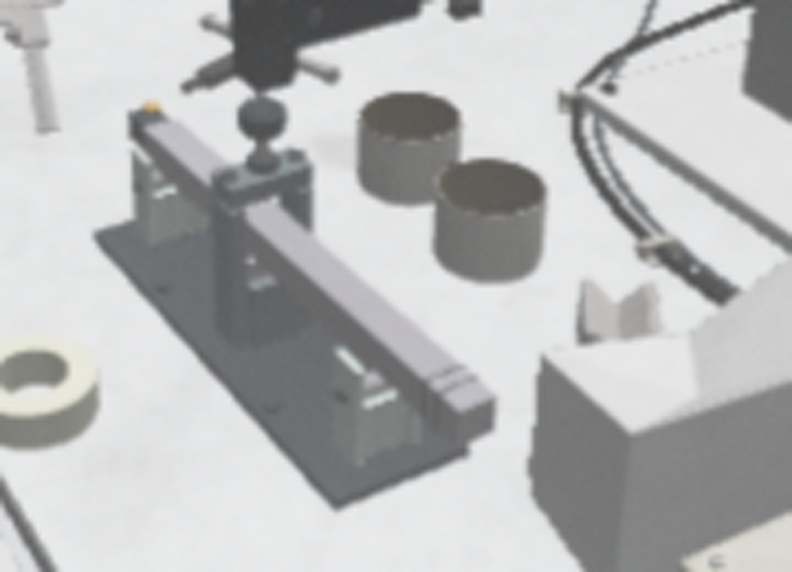

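The finger stands over the cap (262,112 in the crop) and the bar is level. I press down slowly and watch the force.

Emit:
arm_command(
  commands=[
    [[0,0,-0.004,0,0,0,0],[0,0,-0.004,0,0,0,0],[0,0,-0.003,0,0,0,0],[0,0,-0.0015,0,0,0,0],[0,0,-0.0015,0,0,0,0],[0,0,-0.0015,0,0,0,0],[0,0,-0.0015,0,0,0,0],[0,0,0,0,0,0,0]],
  ],
)

```text
time: 12.7
eef_pos: [0.5042, 0.2205, 0.1596]
tcp_rot: [0.048, -3.141, 0.0]
force: [-1.5, -1.1, 2.5]
gripper_width: 0.0002
grasp_force: 1.4
```

Emit:
arm_command(
  commands=[
    [[0,0,-0.001,0,0,0,0],[0,0,-0.001,0,0,0,0],[0,0,0,0,0,0,0]],
  ],
)

```text
time: 13.0
eef_pos: [0.5043, 0.2206, 0.1576]
tcp_rot: [0.048, -3.141, -0.0]
force: [-2.0, -1.3, 3.4]
gripper_width: 0.0006
grasp_force: 1.6
```

Travel is about 7.4 mm. I continue in small steps.

Emit:
arm_command(
  commands=[
    [[0,0,-0.0008,0,0,0,0],[0,0,-0.0008,0,0,0,0],[0,0,0,0,0,0,0]],
  ],
)

```text
time: 13.3
eef_pos: [0.5043, 0.2206, 0.1567]
tcp_rot: [-0.048, 3.141, -0.0]
force: [-3.1, -0.8, 9.2]
gripper_width: 0.0005
grasp_force: 4.0
```

Emit:
arm_command(
  commands=[
    [[0,0,-0.0008,0,0,0,0],[0,0,0,0,0,0,0],[0,0,0,0,0,0,0]],
  ],
)

```text
time: 13.6
eef_pos: [0.5044, 0.2206, 0.1562]
tcp_rot: [-0.048, 3.141, -0.0]
force: [-5.1, -1.5, 9.5]
gripper_width: 0.0004
grasp_force: 4.8
```

Emit:
arm_command(
  commands=[
    [[0,0,-0.0008,0,0,0,0],[0,0,-0.0003,0,0,0,0],[0,0,0,0,0,0,0],[0,0,0,0,0,0,0],[0,0,0,0,0,0,0]],
  ],
)

```text
time: 14.1
eef_pos: [0.5044, 0.2206, 0.1555]
tcp_rot: [-0.048, 3.141, -0.0]
force: [-5.6, -1.8, 12.1]
gripper_width: 0.0005
grasp_force: 6.0
```

```bash
python3 tilt.py
```

```text
tilt -0.0012 z0 0.0814 268
tcp [0.5044 0.2206 0.1555] F [-5.6 -1.8 12.1] t 14.1
```

The cap takes 12.1 N, so the bar takes about 7.5 N, and the bar is level. I go slightly deeper for margin, then release slowly.

Emit:
arm_command(
  commands=[
    [[0,0,-0.0005,0,0,0,0],[0,0,0,0,0,0,0],[0,0,0,0,0,0,0]],
  ],
)

```text
time: 14.45
eef_pos: [0.5044, 0.2206, 0.1551]
tcp_rot: [-0.048, 3.141, -0.0]
force: [-6.0, -2.1, 13.2]
gripper_width: 0.0006
grasp_force: 6.6
```

Emit:
arm_command(
  commands=[
    [[0,0,0.002,0,0,0,0],[0,0,0.002,0,0,0,0],[0,0,0.003,0,0,0,0],[0,0,0.003,0,0,0,0],[0,0,0.005,0,0,0,0],[0,0,0.02,0,0,0,0],[0,0,0.04,0,0,0,0],[0,0,0.04,0,0,0,0],[0,0,0,0,0,0,0],[0,0,0,0,0,0,0]],
  ],
)

```text
time: 15.45
eef_pos: [0.5049, 0.2207, 0.2697]
tcp_rot: [-0.048, 3.139, 0.001]
force: [-0.2, 0.1, -0.8]
gripper_width: 0.0004
grasp_force: 0.0
```

```bash
python3 tilt.py; python3 look.py k
```

```text
tilt 0.0007 z0 0.0815 268
tcp [0.5049 0.2207 0.2697] F [-0.2  0.1 -0.8] t 15.45
```

View pics/k.png

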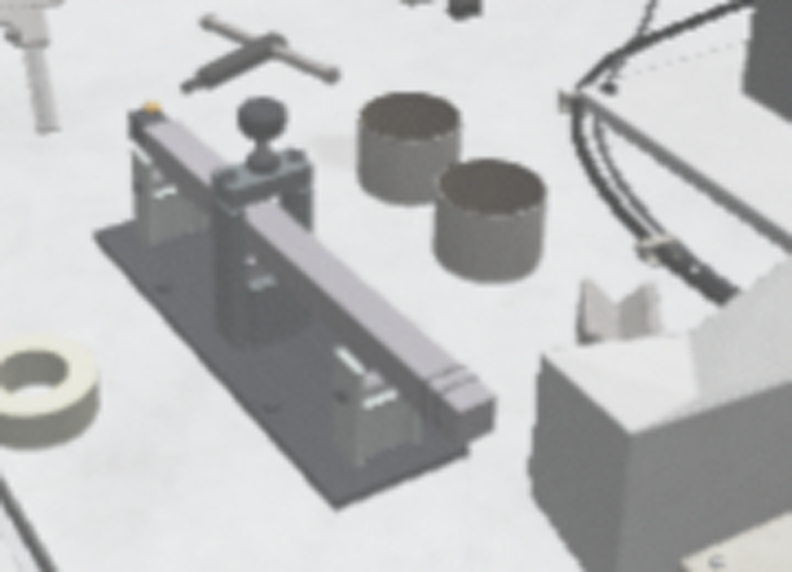

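The bar is level, the cap is back up at (262,118 in the crop), and the other things are where they were. I'm handing in.

```bash
python3 -c "
from plant import robot
print(robot.close_job())"
```

```text
the job is handed in; nothing more can be done
None
```

The bar is balanced level on the fulcrum and marked: the punch cap was pressed to 13.2 N, about 8.7 N on the bar, and sprang back up. The things in view were undisturbed, and the job was handed in at about 15.5 s.

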